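Weigh by feel and load the two glue-up boards

ROBOT

A 6-joint arm with a two-finger parallel gripper is mounted at the origin on the work surface. World frame = base frame: x ahead of the robot, y to its left, z up, the work surface at z = 0. Lengths are in m, angles in degrees, forces in N, time in s.
With the tool pointing down it reaches from about 0.25 to 0.725 m from the base axis. Payload 9.7 kg.
Tool frame: the origin (TCP) lies between the finger pads; the fingertips stand 19 mm ahead of it and the grasp point (between the pads) is the TCP; z points along the fingers, y is the line along which they close (so a half turn about z gives the same grasp; the last joint's range is limited). The gripper opens to 85 mm and grips with 20 to 120 N. Pads are 22 mm wide; open, the fingers measure 114 mm over their backs; the gripper's body (76 mm by 85 mm) begins 54 mm behind the grasp point. The pads swing forward as they close: fully open they stand 13 mm farther back than shut.
Start: joints at [-74.886, 4.979, 10.078, 95.1, 0, 90], TCP at [0.143, -0.531, 0.228] pointing down, gripper open.
Joint ranges: [-179.16, 179.16], [-48.56, 103.87], [-65.8, 70.77], [-126.05, 130.52], [-82.76, 87.17], [-180, 180]. Speed limits (degrees/s): [127.2, 127.2, 147.25, 180, 180, 180].

INTERFACE

Orientations are given as [roll, pitch, yaw] about the fixed x, y, z axes, in that order (R = Rz(yaw) Ry(pitch) Rx(roll)).
In Python, from workcell import bot gives the robot as it stands. The module is installed in compiled form; this text tells all that it offers.
- The arm moves only by the shell command python3 -m crank 'ROWS' [OPENING] [FORCE]. ROWS is JSON, a list that holds one entry, the list of rows, each a list of 6 numbers: the shift along the world's x, y, z as a fraction of full scale, then the turn, a rotation vector about the world's x, y, z as a fraction of full scale. In form: [[[x, y, z, wx, wy, wz], ...]]. A call has 1 to 20 rows; each row shifts and turns the commanded pose from where the row before left it; what a row does not reach is not made up. Full scale, the value 1, is 20 mm for a shift and 0.12 rad for a turn. A row lasts 1/12 s, in which the tool goes at most 41.7 mm and 7.16 degrees, less where a joint would pass 70% of its speed; a pose out of reach is approached as far as the arm can. A call with a number of a shift or a turn outside -1 to 1 is refused whole. A call with a gripper value outside its range is refused whole. OPENING is the opening, from 0 (shut) to 1 (fully open), set as the call begins (- or left out, the last holds). The fingers move at their own pace and stop on an object; FORCE is the grip in N (left out, the last holds). Time passes only in rows, so rows that do not move let the fingers close. It gives the time, the measured TCP pose, the force, the opening and the grip force at its end, in the units of the state.
- bot.get_obs(): the state, without advancing time (a new reading comes with each control period).
- bot.camera(name): name is "scene" or "top" or "wrist"; returns the picture (400x640x3 uint8, red, green, blue); there is no depth.
- bot.camera_model(name): a dict with "vertical_fov" (degrees; the focal length in pixels is half the picture's height over the tangent of half this angle, whatever the lens; pixels are square), "cx", "cy" (the principal point, pixels), "R" (3x3) and "t" (3): a world point X has camera coordinates R X + t. Camera axes: x right, y down, z forward; pixel columns grow to the right and rows downward; lengths in m; the calibration is good to about 2 mm. A picture is of the moment at which its call begins: read the wrist's pose just before it. camera_model takes no time and is no camera call; for the wrist camera it gives the pose at the moment of the call.
- bot.job_done(): hands the job in; it is judged then, once.
The state is a dict: "time": time; "q": joint angles; "qd": joint speeds; "joint_efforts": joint torques, N m; "ee_pos": TCP position; "tcp_rot": TCP orientation; "wrist_force": force on the tool from outside, world axes, zero at the start; "torque": the same for the moment, N m; "opening": finger opening in m; "grasp_force": force on a finger pad.
Only numpy, scipy, OpenCV 4.12 (cv2) and the standard library are available. Lean on these libraries where they do the work, as an engineer would, in place of code of your own. Each camera call takes 0.05 s, during which the arm holds its last target. There are 200 camera calls.

TASK

Three look-alike shot-filled weights hold different amounts of shot: feel which is which by lifting them, then set the heaviest gently in the middle of the larger pressing board and the lightest gently in the middle of the smaller one, both standing upright. Leave the remaining weight standing where you found it, never crush the boards down hard into their foam, and do not shift the other things on the bench.

Things in the scene. Friction and masses are not known exactly. Their poses are not given: they have to be found in the camera images.
- weight_1: one of three look-alike shot-filled weights: grey upright canister 64 mm in diameter and 55 mm high with a dark band, carrying a round black knob 30 mm in diameter and 38 mm high on top (93 mm in all; grasp the knob). Origin at the centre of its underside, z up. Between 0.2 and 1 kg: the three differ clearly (by at least 0.15 kg) but any of them may be the heavy, middle or light one
- weight_2: one of three look-alike shot-filled weights: grey upright canister 64 mm in diameter and 55 mm high with a dark band, carrying a round black knob 30 mm in diameter and 38 mm high on top (93 mm in all; grasp the knob). Origin at the centre of its underside, z up. Between 0.2 and 1 kg: the three differ clearly (by at least 0.15 kg) but any of them may be the heavy, middle or light one
- weight_3: one of three look-alike shot-filled weights: grey upright canister 64 mm in diameter and 55 mm high with a dark band, carrying a round black knob 30 mm in diameter and 38 mm high on top (93 mm in all; grasp the knob). Origin at the centre of its underside, z up. Between 0.2 and 1 kg: the three differ clearly (by at least 0.15 kg) but any of them may be the heavy, middle or light one
- large_board_top (a point): centre of the upper face of the larger plywood pressing board (135 x 100 mm, 12 mm thick, long side along the point's y, top 50 mm above the table when unloaded), which lies on a brown carved wooden fragment (190 x 80 mm, 8 mm thick, showing at both ends), on a white foam pad; the point moves down with the board. Boards may be either side of the jar
- large_board (a joint): how far the larger board has sunk straight down into its springy foam, in m: 0 unloaded, about 1 mm per 0.9 N of load; crushed past 17 mm (about 15 N)
- small_board_top (a point): centre of the upper face of the smaller plywood pressing board (90 x 80 mm, 12 mm thick, long side along the point's y, top 50 mm above the table when unloaded), which lies on a brown carved wooden fragment (130 x 60 mm, 8 mm thick, showing at both ends), on a white foam pad; the point moves down with the board. Boards may be either side of the jar
- small_board (a joint): how far the smaller board has sunk straight down into its springy foam, in m: 0 unloaded, about 1 mm per 0.65 N of load; crushed past 12.5 mm (about 8 N)
- jar: bystander: closed clear jar, 44 mm in diameter, 50 mm high, between the two boards; origin at its underside
- foam_block: bystander: cream foam block 50 x 28 x 25 mm high among the weights; origin at its underside
- blower: bystander: black rubber air blower standing upright, 68 mm in diameter, 150 mm high, at the left; origin at its underside
- spatula: bystander: spatula 190 mm long lying at the right
- dish: bystander: shallow glass dish 90 mm in diameter, 20 mm high, at the left; origin at its underside
- foam_wedge: bystander: cream foam block 80 x 50 x 40 mm at the right; origin at its underside
Things that resemble listed ones, but are neither listed nor needed, are in the scene too. What is shaped like the weight_2 but purple is not meant.

How it is judged:
By the outcome, as a careful person would: the job done as asked, in the order asked, and still so for the second after the job is handed in, with the robot touching nothing.
It also fails if it takes over 70 s, if anything falls off the work surface, if the arm or the gripper's body presses on something with over 40 N, if the wrist force passes 120 N, or if a joint passes its speed limit or range.

## Working session

There is one attempt and no reset: what is moved stays moved. The work goes in short steps, Python scripts to look and compute and a shell command to move; the robot and the scene stay as the last step left them, time stands still between calls to the robot, and variables do not carry over. Pictures are saved under pics/ and viewed, at most 13 in all, crops included, and the job is handed in when it is done.

```bash
mkdir -p pics; cat > h.py <<'E'
import numpy as np, cv2
from workcell import bot
def snap(n,f):
    im=bot.camera(n); cv2.imwrite('pics/'+f,im[:,:,::-1]); return im
def ray(n,u,v,z):
    m=bot.camera_model(n); f=200/np.tan(np.radians(m['vertical_fov'])/2)
    R=np.array(m['R']);t=np.array(m['t']); c=-R.T@t
    d=R.T@np.array([(u-m['cx'])/f,(v-m['cy'])/f,1]); return c+d*(z-c[2])/d[2]
def proj(n,X):
    m=bot.camera_model(n); f=200/np.tan(np.radians(m['vertical_fov'])/2)
    p=np.array(m['R'])@np.array(X)+np.array(m['t']); return p[:2]/p[2]*f+[m['cx'],m['cy']]
E
python3 - <<'E'
from h import *
np.set_printoptions(precision=4,suppress=True)
snap('scene','s0.png');snap('top','t0.png')
print(bot.camera_model('top'),bot.camera_model('scene'));print(bot.get_obs())
E
```

```text
{'vertical_fov': 45.742988453901056, 'cx': 322.78522004252005, 'cy': 200.41153525318853, 'R': array([[ 0.0285, -0.9996,  0.0048],
       [-0.9815, -0.0289, -0.1894],
       [ 0.1895,  0.0007, -0.9819]]), 't': array([0.0003, 0.525 , 1.101 ])} {'vertical_fov': 46.58242266608393, 'cx': 320.1144763863981, 'cy': 204.88678914131566, 'R': array([[-0.8149,  0.5794, -0.0137],
       [ 0.3894,  0.5298, -0.7534],
       [-0.4293, -0.6193, -0.6574]]), 't': array([ 0.4172, -0.1565,  1.7228])}
{'time': 0.1, 'q': array([-74.8856,   5.0077,  10.041 ,  95.0998,   0.001 ,  89.9992]), 'qd': array([ 0.0458, -0.0659,  0.0811,  0.0568, -0.0196,  0.0692]), 'joint_efforts': array([  0.001 , -52.1562,  46.5653,   0.016 ,   0.    ,   0.    ]), 'ee_pos': array([ 0.1434, -0.5308,  0.2277]), 'tcp_rot': array([-179.9335,   -0.001 ,   15.1151]), 'wrist_force': array([0.6892, 0.4095, 0.0174]), 'torque': array([-0.0525,  0.0129, -0.0137]), 'grasp_force': 0.0, 'opening': 0.08531601933045896}
```

View pics/t0.png

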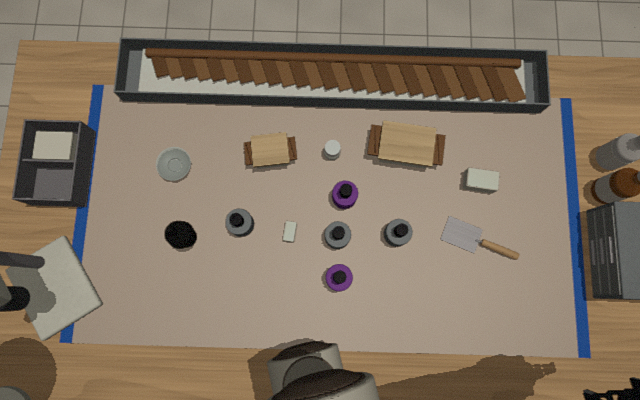

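View pics/s0.png

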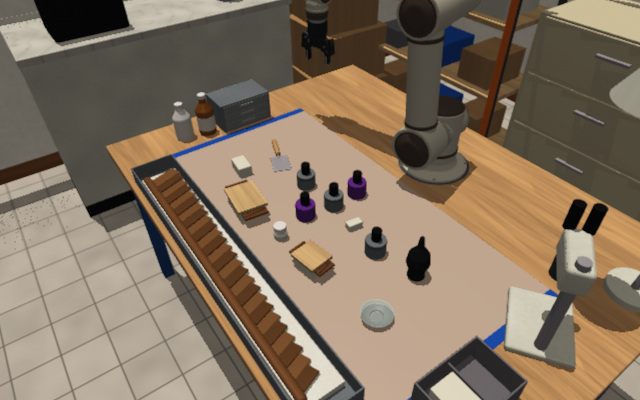

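The top view shows three grey canisters at about (238,222), (337,235) and (398,232), and two purple look-alikes at (345,194) and (339,278). The small board is at (270,150), the large board at (406,144) and the jar at (332,150). The black blower is at (180,235). I want the three grey ones, and I'll check them in a close crop.

```bash
python3 - <<'E'
from h import *
im=cv2.imread('pics/t0.png')[110:300,220:460]
cv2.imwrite('pics/c0.png',cv2.resize(im,None,fx=3.3,fy=3.1579*1,interpolation=cv2.INTER_CUBIC)[:600])
E
```

```text
(no output)
```

View pics/c0.png

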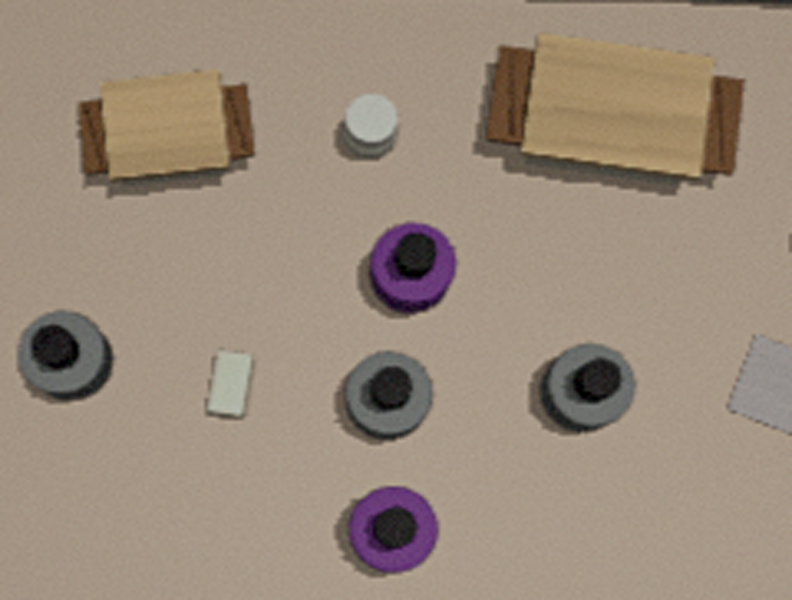

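The crop confirms it: the grey knobs are at crop pixels (55,345), (392,387) and (599,380), and the other two are purple. The board corners are readable too. Next I'll compute positions.

```bash
python3 - <<'E'
from h import *
np.set_printoptions(precision=4,suppress=True)
P=lambda x,y,z: ray('top',220+x/3.3,110+y/3.1579,z)
for n,b,k in (('L',(61,353),(55,345)),('M',(389,393),(392,387)),('R',(592,386),(599,380)),('purpUp',(413,266),(415,252)),('purpDn',(394,529),(395,526))):
    print(n,P(*b,.055),P(*k,.093))
for n,c in (('large',[(541,36),(713,57),(702,177),(523,153)]),('small',[(102,83),(220,72),(228,165),(109,178)])):
    q=np.array([P(*p,.05) for p in c])[:,:2]; e=q[1]-q[0]+q[2]-q[3]
    print(n,q.mean(0),[np.linalg.norm(q[i]-q[i-1]) for i in range(4)],np.degrees(np.arctan2(e[1],e[0]))+90)
print('jar',P(371,118,.05),'foam',P(232,382,.025))
m=bot.camera_model('wrist');print(m, bot.get_obs()['ee_pos'])
E
```

```text
L [0.4658 0.2158 0.055 ] [0.4662 0.2136 0.093 ]
M [ 0.4423 -0.0229  0.055 ] [ 0.4421 -0.0236  0.093 ]
R [ 0.4519 -0.1697  0.055 ] [ 0.4515 -0.1683  0.093 ]
purpUp [ 0.5407 -0.0383  0.055 ] [ 0.5435 -0.0377  0.093 ]
purpDn [ 0.341  -0.0287  0.055 ] [ 0.3419 -0.0279  0.093 ]
large [ 0.6756 -0.1918] [np.float64(0.0977026297056044), np.float64(0.13137591054322165), np.float64(0.0991588272978645), np.float64(0.13477673970991838)] -6.255393405429686
small [0.6499 0.1501] [np.float64(0.07775893272718182), np.float64(0.08940987765665298), np.float64(0.07636950426993), np.float64(0.089198711243907)] 8.010049622820233
jar [ 0.6596 -0.0046  0.05  ] foam [0.4511 0.0929 0.025 ]
{'vertical_fov': 62.70497179154625, 'cx': 319.581958643275, 'cy': 205.99044666820666, 'R': array([[ 0.2615, -0.9652, -0.0013],
       [-0.9147, -0.2482,  0.319 ],
       [-0.3082, -0.0823, -0.9477]]), 't': array([-0.5499, -0.0408,  0.38  ])} [ 0.1434 -0.5308  0.2277]
```

```bash
python3 -m crank '[[[0.811,0.952,0,0,0,-0.116],[0.811,0.952,0,0,0,-0.116],[0.811,0.952,0,0,0,-0.116],[0.811,0.952,0,0,0,-0.116],[0.811,0.952,0,0,0,-0.116],[0.811,0.952,0,0,0,-0.116],[0.811,0.952,0,0,0,-0.116],[0.811,0.952,0,0,0,-0.116],[0.811,0.952,0,0,0,-0.116],[0.811,0.952,0,0,0,-0.116],[0.811,0.952,0,0,0,-0.116],[0.811,0.952,0,0,0,-0.116],[0.811,0.952,0,0,0,-0.116],[0.811,0.952,0,0,0,-0.116],[0.811,0.952,0,0,0,-0.116],[0.811,0.952,0,0,0,-0.116],[0.811,0.952,0,0,0,-0.116],[0.811,0.952,0,0,0,-0.116],[0.811,0.952,0,0,0,-0.116],[0,0,0,0,0,0]]]' 1 40
python3 - <<'E'
from h import *
snap('wrist','w0.png'); print(bot.get_obs()['ee_pos'],bot.get_obs()['tcp_rot'],bot.get_obs()['wrist_force'])
for p in ([.4515,-.169,.093],[.4515,-.169,.055],[.442,-.0233,.093],[.442,-.0233,.055]): print(proj('wrist',p))
E
```

```text
time: 1.77
ee_pos: [0.4534, -0.1666, 0.2276]
tcp_rot: [-179.9, 0.0, 0.1]
wrist_force: [0.2, -0.2, -0.3]
opening: 0.0852
grasp_force: 0.0
[ 0.45235868 -0.16779164  0.22767894] [-1.79971189e+02  5.57740569e-02  1.20955957e-01] [ 0.21583748  0.89790856 -0.66462849]
[320.83465253 194.93527824]
[320.71678038 183.9677997 ]
[158.45097236 204.6092524 ]
[176.01678616 192.68713399]
```

View pics/w0.png

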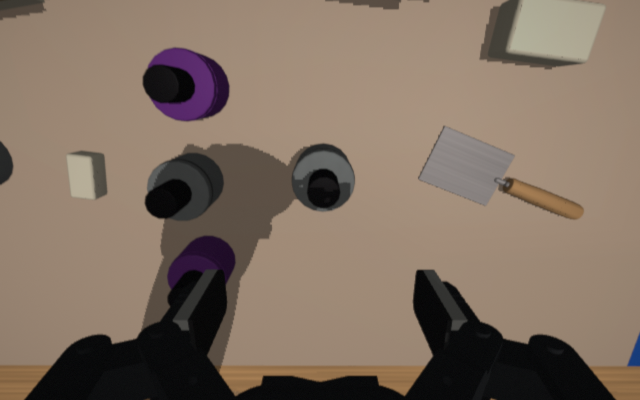

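The wrist view shows the grey weight centred near (323,180), with its knob top at about (323,192). That is within 3 mm of the prediction. Going down to grasp.

```bash
python3 -m crank '[[[0.1,-0.05,-0.9,0,0,0],[0,0,-0.9,0,0,0],[0,0,-0.9,0,0,0],[0,0,-0.9,0,0,0],[0,0,-0.9,0,0,0],[0,0,-0.9,0,0,0],[0,0,-0.7,0,0,0],[0,0,-0.5,0,0,0],[0,0,-0.4,0,0,0],[0,0,-0.3,0,0,0],[0,0,-0.1,0,0,0],[0,0,0,0,0,0],[0,0,0,0,0,0]]]' 1 40
python3 -m crank '[[[0,0,0,0,0,0],[0,0,0,0,0,0],[0,0,0,0,0,0],[0,0,0,0,0,0],[0,0,0,0,0,0],[0,0,0,0,0,0],[0,0,0,0,0,0],[0,0,0,0,0,0]]]' 0.2 40
```

```text
time: 2.9
ee_pos: [0.4539, -0.1703, 0.0809]
tcp_rot: [180.0, -0.0, -0.0]
wrist_force: [-0.1, 0.2, 0.7]
opening: 0.0856
grasp_force: 0.0
time: 3.57
ee_pos: [0.4538, -0.1701, 0.0806]
tcp_rot: [-180.0, -0.0, -0.0]
wrist_force: [-0.3, 1.9, 4.7]
opening: 0.0278
grasp_force: 39.4
```

```bash
python3 -m crank '[[[0,0,0.2,0,0,0],[0,0,0.3,0,0,0],[0,0,0.3,0,0,0],[0,0,0.3,0,0,0],[0,0,0.2,0,0,0],[0,0,0,0,0,0],[0,0,0,0,0,0],[0,0,0,0,0,0],[0,0,0,0,0,0],[0,0,0,0,0,0],[0,0,0,0,0,0]]]'
python3 - <<'E'
from h import *
for i in range(4): bot.camera('top'); o=bot.get_obs(); print(o['wrist_force'],o['torque'],o['ee_pos'])
E
```

```text
time: 4.48
ee_pos: [0.4535, -0.1702, 0.1061]
tcp_rot: [-180.0, 0.0, -0.0]
wrist_force: [0.2, 1.4, -4.0]
opening: 0.0275
grasp_force: 39.8
[-0.07612693 -0.04153577 -5.18469134] [-0.00820941  0.00974217  0.00581492] [ 0.45351267 -0.17018024  0.10611431]
[ 0.49732246 -0.13707671 -4.85316356] [-0.00240241 -0.04003311 -0.06246253] [ 0.45351325 -0.17017451  0.10615109]
[-0.04981186  0.19098032 -4.94717146] [ 0.04380236 -0.05406069 -0.04937752] [ 0.45355226 -0.17016796  0.10618476]
[ 0.5263484   0.20129532 -4.78235907] [-0.04482959 -0.0028705   0.01007411] [ 0.45354515 -0.17019282  0.10622802]
```

```bash
python3 -m crank '[[[0,0,-0.3,0,0,0],[0,0,-0.3,0,0,0],[0,0,-0.3,0,0,0],[0,0,-0.2,0,0,0],[0,0,-0.1,0,0,0],[0,0,-0.1,0,0,0],[0,0,0,0,0,0],[0,0,0,0,0,0]]]'
python3 -m crank '[[[0,0,0,0,0,0],[0,0,0,0,0,0],[0,0,0,0,0,0],[0,0,0,0,0,0],[0,0,0,0,0,0],[0,0,0.3,0,0,0],[0,0,0.7,0,0,0],[0,0,1,0,0,0],[0,0,1,0,0,0],[0,0,1,0,0,0],[-0.025,0.485,0,0,0,0],[-0.05,0.85,0,0,0,0],[-0.05,0.85,0,0,0,0],[-0.05,0.85,0,0,0,0],[-0.05,0.85,0,0,0,0],[-0.05,0.85,0,0,0,0],[-0.05,0.85,0,0,0,0],[-0.05,0.85,0,0,0,0],[-0.05,0.85,0,0,0,0],[0,0,0,0,0,0]]]' 1
python3 - <<'E'
from h import *
snap('wrist','w1.png'); print(bot.get_obs()['ee_pos'])
for p in ([.442,-.0233,.093],[.442,-.0233,.055],[.4535,-.1702,.093],[.4535,-.1702,.055]): print(proj('wrist',p))
E
```

```text
time: 5.35
ee_pos: [0.4538, -0.1701, 0.0809]
tcp_rot: [-180.0, -0.0, -0.0]
wrist_force: [-1.1, 1.9, 1.8]
opening: 0.0277
grasp_force: 40.4
time: 7.02
ee_pos: [0.4448, -0.0223, 0.1603]
tcp_rot: [-180.0, 0.0, 0.1]
wrist_force: [-0.6, -0.4, -0.2]
opening: 0.0855
grasp_force: 0.0
[ 0.44489178 -0.02336667  0.1602504 ]
[319.20304102 225.76179835]
[319.25687469 208.02483453]
[533.65117917 210.63841611]
[504.10475534 194.74650385]
```

View pics/w1.png

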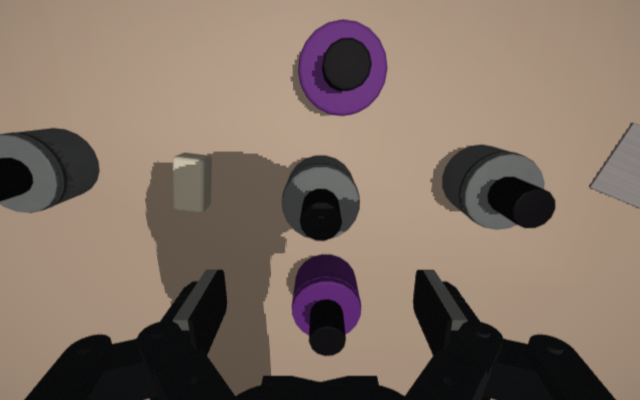

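The wrist view shows weight M's knob at (321,220), within 1–2 mm of centre, and weight R standing undisturbed at right. Going down on M and lifting it.

```bash
python3 -m crank '[[[0.05,-0.04,-0.5,0,0,0],[0,0,-0.9,0,0,0],[0,0,-0.9,0,0,0],[0,0,-0.7,0,0,0],[0,0,-0.5,0,0,0],[0,0,-0.3,0,0,0],[0,0,-0.19,0,0,0],[0,0,0,0,0,0],[0,0,0,0,0,0]]]' 1 40
python3 -m crank '[[[0,0,0,0,0,0],[0,0,0,0,0,0],[0,0,0,0,0,0],[0,0,0,0,0,0],[0,0,0,0,0,0],[0,0,0,0,0,0],[0,0,0,0,0,0],[0,0,0.2,0,0,0],[0,0,0.3,0,0,0],[0,0,0.3,0,0,0],[0,0,0.3,0,0,0],[0,0,0.2,0,0,0],[0,0,0,0,0,0],[0,0,0,0,0,0],[0,0,0,0,0,0],[0,0,0,0,0,0],[0,0,0,0,0,0],[0,0,0,0,0,0]]]' 0.2
python3 - <<'E'
from h import *
for i in range(4): bot.camera('top'); o=bot.get_obs(); print(o['wrist_force'],o['ee_pos'])
E
```

```text
time: 7.82
ee_pos: [0.4464, -0.0255, 0.0809]
tcp_rot: [180.0, -0.0, -0.0]
wrist_force: [-0.3, -0.2, -1.3]
opening: 0.0854
grasp_force: 0.0
time: 9.32
ee_pos: [0.4459, -0.0253, 0.1063]
tcp_rot: [180.0, 0.0, -0.0]
wrist_force: [-0.4, 0.6, -7.1]
opening: 0.0274
grasp_force: 40.0
[ 0.70756576  0.05249876 -7.69660992] [ 0.4459965  -0.02529823  0.10633114]
[-0.42401681 -0.18479689 -6.57000158] [ 0.4460009  -0.02529969  0.10634716]
[ 0.24367273 -0.28082438 -7.96562187] [ 0.44604235 -0.02532958  0.10639982]
[-0.35944018  0.27039534 -8.03411322] [ 0.44603339 -0.02530225  0.10640274]
```

```bash
python3 -m crank '[[[0,0,-0.3,0,0,0],[0,0,-0.3,0,0,0],[0,0,-0.3,0,0,0],[0,0,-0.2,0,0,0],[0,0,-0.1,0,0,0],[0,0,-0.1,0,0,0],[0,0,0,0,0,0],[0,0,0,0,0,0]]]'
python3 -m crank '[[[0,0,0,0,0,0],[0,0,0,0,0,0],[0,0,0,0,0,0],[0,0,0,0,0,0],[0,0,0,0,0,0],[0,0,0.3,0,0,0],[0,0,0.7,0,0,0],[0,0,1,0,0,0],[0,0,1,0,0,0],[0,0,1,0,0,0]]]' 1
python3 -m crank '[[[0.082,0.853,0,0,0,0],[0.082,0.853,0,0,0,0],[0.082,0.853,0,0,0,0],[0.082,0.853,0,0,0,0],[0.082,0.853,0,0,0,0],[0.082,0.853,0,0,0,0],[0.082,0.853,0,0,0,0],[0.082,0.853,0,0,0,0],[0.082,0.853,0,0,0,0],[0.082,0.853,0,0,0,0],[0.082,0.853,0,0,0,0],[0.082,0.853,0,0,0,0],[0.082,0.853,0,0,0,0],[0.082,0.853,0,0,0,0],[0,0,0,0,0,0],[0,0,0,0,0,0]]]' 1
python3 - <<'E'
from h import *
snap('wrist','w2.png'); print(bot.get_obs()['ee_pos'])
for p in ([.469,.2135,.093],[.469,.2135,.055],[.45,.093,.025],[.652,.149,.05]): print(proj('wrist',p))
E
```

```text
time: 10.18
ee_pos: [0.4464, -0.0252, 0.0811]
tcp_rot: [-180.0, -0.1, -0.0]
wrist_force: [-2.4, 1.0, -0.7]
opening: 0.0272
grasp_force: 40.6
time: 11.02
ee_pos: [0.446, -0.0253, 0.1618]
tcp_rot: [180.0, -0.0, -0.0]
wrist_force: [1.0, 0.3, -0.4]
opening: 0.0852
grasp_force: 0.0
time: 12.35
ee_pos: [0.4782, 0.0984, 0.1604]
tcp_rot: [-175.0, 0.0, 8.7]
wrist_force: [-0.0, -0.9, -0.1]
opening: 0.0853
grasp_force: 0.0
[0.47805531 0.09810553 0.16050157]
[166.10112294 205.36252134]
[190.49269129 190.73373626]
[332.85034846 223.76679899]
[297.15089803 -62.18891793]
```

View pics/w2.png

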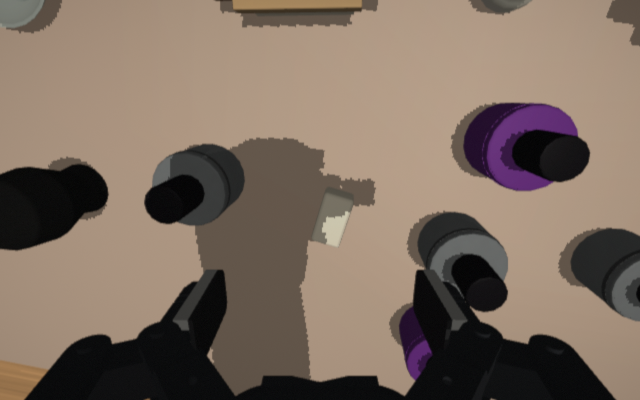

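The arm stopped short at (0.478, 0.098), and the tool has turned by 5° and 8.7°. That looks like a joint limit, so I'll check the joints.

```bash
python3 - <<'E'
from h import *
o=bot.get_obs();print(o['q'],o['ee_pos'],o['tcp_rot'],o['time'])
print('L',ray('wrist',165,202,.093))
E
```

```text
[  8.66095467  -4.3903668   -6.95524525  87.48284429   4.97942333
 179.94389574] [0.47805531 0.09810553 0.16050157] [-1.75020532e+02  4.28529862e-02  8.71684721e+00] 12.4
L [0.47141585 0.21430288 0.093     ]
```

Joint 6 is at its +180° limit, because yaw can't go below q1. I'll turn the tool to a yaw of about 45° and level it.

```bash
python3 -m crank '[[[0,0,0,0,0,0.754],[0,0,0,0,0,0.754],[0,0,0,0,0,0.754],[0,0,0,0,0,0.754],[0,0,0,0,0,0.754],[0,0,0,0,0,0.754],[0,0,0,0,0,0.754],[0,0,0,-0.257,-0.257,0],[0,0,0,-0.257,-0.257,0],[0,0,0,0,0,0],[0,0,0,0,0,0]]]'
python3 -c "
from h import *
o=bot.get_obs();print(o['q'],o['ee_pos'],o['tcp_rot'])"
```

```text
time: 13.32
ee_pos: [0.4777, 0.0982, 0.1609]
tcp_rot: [-180.0, -0.0, 45.0]
wrist_force: [0.0, -0.2, -0.1]
opening: 0.0853
grasp_force: 0.0
[ 1.15958198e+01 -4.37434679e+00 -6.78022107e+00  8.76059179e+01
  2.70821497e-02  1.46577165e+02] [0.4777451  0.09816963 0.16086624] [-1.79970901e+02 -5.07512077e-03  4.50186504e+01]
```

```bash
python3 -m crank '[[[-0.054,0.725,0,0,0,0],[-0.054,0.725,0,0,0,0],[-0.054,0.725,0,0,0,0],[-0.054,0.725,0,0,0,0],[-0.054,0.725,0,0,0,0],[-0.054,0.725,0,0,0,0],[-0.054,0.725,0,0,0,0],[-0.054,0.725,0,0,0,0],[0,0,0,0,0,0],[0,0,0,0,0,0]]]' 0.85
python3 - <<'E'
from h import *
snap('wrist','w3.png'); print(bot.get_obs()['ee_pos'],bot.get_obs()['tcp_rot'])
for p in ([.469,.2142,.093],[.469,.2142,.055],[.45,.093,.025],[.652,.149,.05]): print(proj('wrist',p))
E
```

```text
time: 14.15
ee_pos: [0.4694, 0.2141, 0.1603]
tcp_rot: [-180.0, 0.1, 45.0]
wrist_force: [-0.4, -0.3, 0.3]
opening: 0.073
grasp_force: 0.0
[0.46950196 0.21360895 0.16036783] [-1.79971662e+02  6.81740885e-02  4.49971114e+01]
[317.39594455 221.15797103]
[317.72711532 203.93595123]
[391.32398089 289.91551999]
[556.19325684  94.52269076]
```

View pics/w3.png

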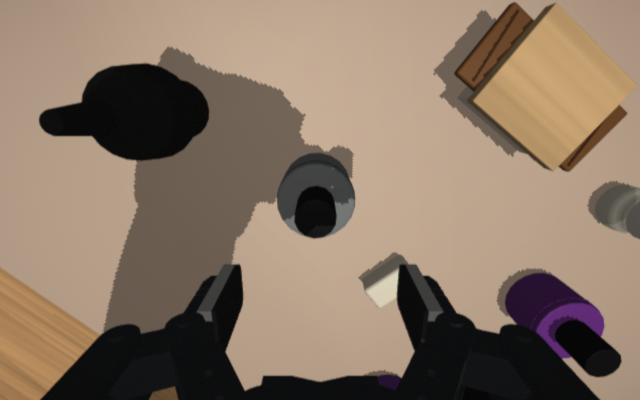

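The wrist view shows weight L's knob top at (316,218), about 2 mm off the prediction. The small board is centred at about (555,90). Going down and weighing L.

```bash
python3 -m crank '[[[0.035,0.08,-0.5,0,0,0],[0,0,-0.9,0,0,0],[0,0,-0.9,0,0,0],[0,0,-0.7,0,0,0],[0,0,-0.5,0,0,0],[0,0,-0.3,0,0,0],[0,0,-0.19,0,0,0],[0,0,0,0,0,0],[0,0,0,0,0,0]]]' 0.85 40
python3 -m crank '[[[0,0,0,0,0,0],[0,0,0,0,0,0],[0,0,0,0,0,0],[0,0,0,0,0,0],[0,0,0,0,0,0],[0,0,0,0,0,0],[0,0,0,0,0,0],[0,0,0.2,0,0,0],[0,0,0.3,0,0,0],[0,0,0.3,0,0,0],[0,0,0.3,0,0,0],[0,0,0.2,0,0,0],[0,0,0,0,0,0],[0,0,0,0,0,0],[0,0,0,0,0,0],[0,0,0,0,0,0],[0,0,0,0,0,0],[0,0,0,0,0,0]]]' 0.2
python3 - <<'E'
from h import *
for i in range(4): bot.camera('top'); o=bot.get_obs(); print(o['wrist_force'],o['ee_pos'])
E
```

```text
time: 14.95
ee_pos: [0.4704, 0.2156, 0.0812]
tcp_rot: [180.0, -0.0, 45.0]
wrist_force: [-0.1, 0.6, -0.5]
opening: 0.0731
grasp_force: 0.0
time: 16.45
ee_pos: [0.47, 0.2156, 0.1065]
tcp_rot: [180.0, 0.0, 45.0]
wrist_force: [0.0, 0.2, -2.2]
opening: 0.0279
grasp_force: 39.6
[ 0.29112067 -0.47881716 -2.4169324 ] [0.47007448 0.21561612 0.10657385]
[-0.37820501  0.22363813 -1.85153011] [0.47009763 0.21561868 0.10663859]
[ 0.27770289  0.49154571 -1.68403336] [0.47011663 0.21564918 0.10667601]
[-0.26520462 -0.30637178 -2.78808327] [0.47013098 0.21564146 0.10670339]
```

Weights in newtons: R about 4.9, M about 7.5, L about 2.2. So M is the heaviest, L the lightest and R stays. I'll put L back, then take M to the large board first, as the order asks.

```bash
python3 -m crank '[[[0,0,-0.3,0,0,0],[0,0,-0.3,0,0,0],[0,0,-0.3,0,0,0],[0,0,-0.2,0,0,0],[0,0,-0.1,0,0,0],[0,0,-0.1,0,0,0],[0,0,0,0,0,0],[0,0,0,0,0,0]]]'
python3 -m crank '[[[0,0,0,0,0,0],[0,0,0,0,0,0],[0,0,0,0,0,0],[0,0,0,0,0,0],[0,0,0.3,0,0,0],[0,0,0.7,0,0,0],[0,0,1,0,0,0],[0,0,1,0,0,0],[0,0,1,0,0,0]]]' 0.8
python3 -m crank '[[[-0.08,-0.803,0,0,0,0],[-0.08,-0.803,0,0,0,0],[-0.08,-0.803,0,0,0,0],[-0.08,-0.803,0,0,0,0],[-0.08,-0.803,0,0,0,0],[-0.08,-0.803,0,0,0,0],[-0.08,-0.803,0,0,0,0],[-0.08,-0.803,0,0,0,0],[-0.08,-0.803,0,0,0,0],[-0.08,-0.803,0,0,0,0],[-0.08,-0.803,0,0,0,0],[-0.08,-0.803,0,0,0,0],[-0.08,-0.803,0,0,0,0],[-0.08,-0.803,0,0,0,0],[-0.08,-0.803,0,0,0,0],[0,0,0,0,0,0],[0,0,0,0,0,0]]]'
```

```text
time: 17.32
ee_pos: [0.4703, 0.216, 0.0815]
tcp_rot: [180.0, -0.0, 45.0]
wrist_force: [-2.1, 1.4, 4.4]
opening: 0.0278
grasp_force: 40.2
time: 18.07
ee_pos: [0.4701, 0.2156, 0.162]
tcp_rot: [180.0, 0.0, 45.0]
wrist_force: [0.1, -0.5, 0.5]
opening: 0.0683
grasp_force: 0.0
time: 19.48
ee_pos: [0.4462, -0.0256, 0.1611]
tcp_rot: [180.0, 0.0, 44.9]
wrist_force: [0.3, -0.6, -0.1]
opening: 0.0685
grasp_force: 0.0
```

```bash
python3 -m crank '[[[0,0,-0.5,0,0,0],[0,0,-0.9,0,0,0],[0,0,-0.9,0,0,0],[0,0,-0.7,0,0,0],[0,0,-0.5,0,0,0],[0,0,-0.3,0,0,0],[0,0,-0.2,0,0,0],[0,0,0,0,0,0],[0,0,0,0,0,0]]]' 0.8 40
python3 -m crank '[[[0,0,0,0,0,0],[0,0,0,0,0,0],[0,0,0,0,0,0],[0,0,0,0,0,0],[0,0,0,0,0,0],[0,0,0,0,0,0],[0,0,0,0,0,0],[0,0,0.2,0,0,0],[0,0,0.4,0,0,0],[0,0,0.7,0,0,0],[0,0,0.8,0,0,0],[0,0,0.8,0,0,0],[0,0,0.8,0,0,0],[0,0,0.8,0,0,0],[0,0,0.8,0,0,0],[0,0,0.7,0,0,0],[0,0,0.4,0,0,0],[0,0,0.1,0,0,0]]]' 0.2
python3 -m crank '[[[0.3,-0.22,0,0,0,0],[0.7,-0.5,0,0,0,0],[0.8,-0.57,0,0,0,0],[0.8,-0.57,0,0,0,0],[0.8,-0.57,0,0,0,0],[0.8,-0.57,0,0,0,0],[0.8,-0.57,0,0,0,0],[0.8,-0.57,0,0,0,0],[0.8,-0.57,0,0,0,0],[0.8,-0.57,0,0,0,0],[0.8,-0.57,0,0,0,0],[0.8,-0.57,0,0,0,0],[0.8,-0.57,0,0,0,0],[0.8,-0.57,0,0,0,0],[0.7,-0.5,0,0,0,0],[0.3,-0.25,0,0,0,0],[0,0,0,0,0,0],[0,0,0,0,0,0],[0,0,0,0,0,0]]]'
python3 - <<'E'
from h import *
im=snap('wrist','w4.png');o=bot.get_obs();print(o['ee_pos'],o['tcp_rot'],o['wrist_force'])
t=snap('top','t4.png')
print(proj('wrist',[.678,-.1915,.05]))
x,y=o['ee_pos'][:2]
for p in ([x,y,.13],[.678,-.1915,.05]): print(proj('top',p))
a=cv2.resize(t[100:260,330:470,::-1],None,fx=3.6,fy=3.6,interpolation=cv2.INTER_CUBIC)
cv2.imwrite('pics/c4.png',a)
E
```

```text
time: 20.23
ee_pos: [0.4464, -0.0251, 0.0812]
tcp_rot: [180.0, 0.0, 45.0]
wrist_force: [-0.5, -0.1, 0.1]
opening: 0.0684
grasp_force: 0.0
time: 21.73
ee_pos: [0.4465, -0.0254, 0.2121]
tcp_rot: [179.9, -0.0, 45.0]
wrist_force: [-0.4, 0.4, -9.0]
opening: 0.0277
grasp_force: 40.3
time: 23.32
ee_pos: [0.6778, -0.1913, 0.2096]
tcp_rot: [-179.9, 0.1, 45.0]
wrist_force: [0.6, 0.6, -8.4]
opening: 0.0278
grasp_force: 40.6
[ 0.67774273 -0.19115501  0.21020555] [-1.79951839e+02  4.84109179e-02  4.50036383e+01] [ 0.37965884  0.19347019 -7.32031422]
[319.28810675 186.13544789]
[413.71671574 131.86591578]
[407.64800578 142.42075634]
```

View pics/w4.png

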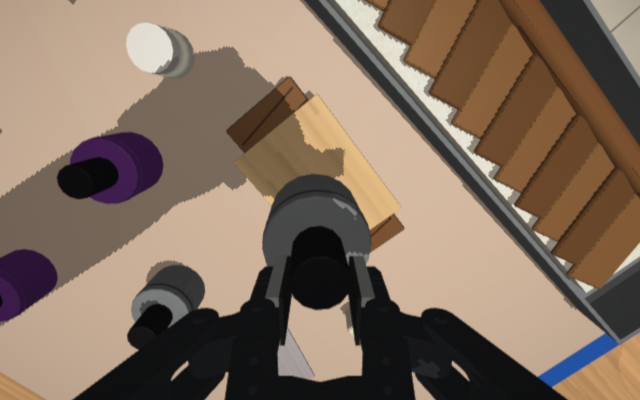

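The wrist view shows the board corners at (237,160), (317,95) and (401,208), so its centre is at (319,184). That is 2 px (about 1–2 mm) from the aim, so I'm lowering with a tiny correction.

```bash
python3 -m crank '[[[0.04,0.04,-0.3,0,0,0],[0,0,-0.6,0,0,0],[0,0,-0.6,0,0,0],[0,0,-0.6,0,0,0],[0,0,-0.5,0,0,0],[0,0,-0.4,0,0,0],[0,0,-0.3,0,0,0],[0,0,-0.2,0,0,0],[0,0,-0.1,0,0,0],[0,0,-0.1,0,0,0],[0,0,-0.05,0,0,0],[0,0,0,0,0,0],[0,0,0,0,0,0]]]'
python3 -m crank '[[[0,0,-0.05,0,0,0],[0,0,-0.05,0,0,0],[0,0,-0.05,0,0,0],[0,0,-0.05,0,0,0],[0,0,-0.05,0,0,0],[0,0,-0.05,0,0,0],[0,0,0,0,0,0],[0,0,0,0,0,0]]]'
```

```text
time: 24.5
ee_pos: [0.6791, -0.1907, 0.1361]
tcp_rot: [180.0, 0.0, 45.0]
wrist_force: [-0.1, 0.2, -8.3]
opening: 0.0277
grasp_force: 40.6
time: 25.17
ee_pos: [0.679, -0.1907, 0.1299]
tcp_rot: [180.0, 0.0, 45.0]
wrist_force: [-0.5, 1.0, -5.9]
opening: 0.0275
grasp_force: 40.8
```

```bash
python3 -m crank '[[[0,0,-0.05,0,0,0],[0,0,-0.05,0,0,0],[0,0,-0.05,0,0,0],[0,0,-0.05,0,0,0],[0,0,-0.05,0,0,0],[0,0,-0.04,0,0,0],[0,0,0,0,0,0],[0,0,0,0,0,0],[0,0,0,0,0,0]]]'
python3 -c "
from h import *
for i in range(3): bot.camera('top'); o=bot.get_obs(); print(o['wrist_force'],o['ee_pos'])"
```

```text
time: 25.92
ee_pos: [0.679, -0.1906, 0.1242]
tcp_rot: [180.0, 0.0, 45.0]
wrist_force: [-1.3, 1.3, -0.3]
opening: 0.0276
grasp_force: 41.3
[-2.13571854  1.21102047 -1.62331096] [ 0.6790023  -0.19065039  0.12418089]
[-1.14652222  0.64763263 -0.75688304] [ 0.67901094 -0.19064937  0.12414009]
[-1.66955507  1.12107097 -1.47171376] [ 0.6790046  -0.19064262  0.12411888]
```

```bash
python3 -m crank '[[[0,0,-0.05,0,0,0],[0,0,0,0,0,0],[0,0,0,0,0,0],[0,0,0,0,0,0]]]'
python3 -m crank '[[[0,0,0,0,0,0],[0,0,0,0,0,0],[0,0,0,0,0,0],[0,0,0,0,0,0],[0,0,0,0,0,0],[0,0,0.2,0,0,0],[0,0,0.4,0,0,0],[0,0,0.6,0,0,0],[0,0,0.8,0,0,0],[0,0,0.7,0,0,0],[0,0,0.3,0,0,0],[0,0,0,0,0,0]]]' 0.8
python3 - <<'E'
from h import *
im=snap('wrist','w5.png');o=bot.get_obs();print(o['ee_pos'])
print(proj('wrist',[.679,-.1906,.135]),proj('wrist',[.679,-.1906,.042]))
E
```

```text
time: 26.4
ee_pos: [0.679, -0.1907, 0.123]
tcp_rot: [180.0, 0.0, 45.0]
wrist_force: [-0.7, 2.4, 0.1]
opening: 0.0279
grasp_force: 41.5
time: 27.4
ee_pos: [0.6797, -0.1909, 0.1854]
tcp_rot: [179.8, -0.1, 45.0]
wrist_force: [0.5, 0.5, -0.7]
opening: 0.0681
grasp_force: 0.0
[ 0.67937519 -0.19079105  0.18390121]
[317.59612102 232.08154208] [318.03475791 191.75307188]
```

View pics/w5.png

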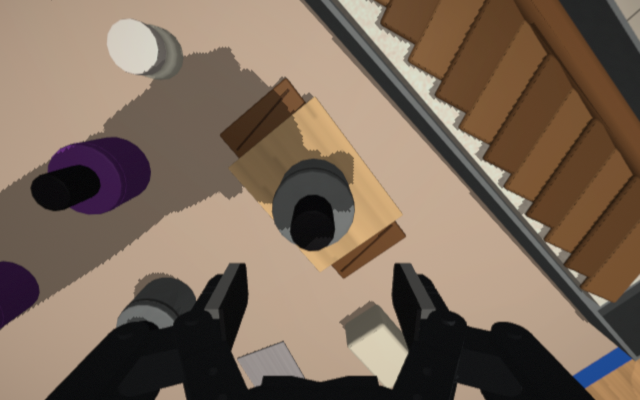

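The wrist view shows the heavy weight upright and centred on the large board: board centre about (316,188), weight base about (316,190). Now back to L.

```bash
python3 -m crank '[[[-0.209,0.406,0,0,0,0],[-0.418,0.812,0,0,0,0],[-0.418,0.812,0,0,0,0],[-0.418,0.812,0,0,0,0],[-0.418,0.812,0,0,0,0],[-0.418,0.812,0,0,0,0],[-0.418,0.812,0,0,0,0],[-0.418,0.812,0,0,0,0],[-0.418,0.812,0,0,0,0],[-0.418,0.812,0,0,0,0],[-0.418,0.812,0,0,0,0],[-0.418,0.812,0,0,0,0],[-0.418,0.812,0,0,0,0],[-0.418,0.812,0,0,0,0],[-0.418,0.812,0,0,0,0],[-0.418,0.812,0,0,0,0],[-0.418,0.812,0,0,0,0],[-0.418,0.812,0,0,0,0],[-0.418,0.812,0,0,0,0],[-0.418,0.812,0,0,0,0]]]'
python3 -m crank '[[[-0.418,0.812,0,0,0,0],[-0.418,0.812,0,0,0,0],[-0.418,0.812,0,0,0,0],[-0.418,0.812,0,0,0,0],[-0.418,0.812,0,0,0,0],[-0.209,0.406,0,0,0,0],[0,0,0,0,0,0],[0,0,0,0,0,0],[0,0,0,0,0,0]]]'
```

```text
time: 29.12
ee_pos: [0.5144, 0.1269, 0.1818]
tcp_rot: [-180.0, 0.1, 45.0]
wrist_force: [-0.5, -0.4, 0.4]
opening: 0.0684
grasp_force: 0.0
time: 29.87
ee_pos: [0.47, 0.2148, 0.1827]
tcp_rot: [180.0, 0.0, 45.0]
wrist_force: [0.1, 1.2, -0.6]
opening: 0.0681
grasp_force: 0.0
```

```bash
python3 -m crank '[[[0,0.03,-0.5,0,0,0],[0,0,-0.9,0,0,0],[0,0,-0.9,0,0,0],[0,0,-0.9,0,0,0],[0,0,-0.8,0,0,0],[0,0,-0.5,0,0,0],[0,0,-0.35,0,0,0],[0,0,-0.2,0,0,0],[0,0,0,0,0,0],[0,0,0,0,0,0]]]' 0.8 40
python3 -m crank '[[[0,0,0,0,0,0],[0,0,0,0,0,0],[0,0,0,0,0,0],[0,0,0,0,0,0],[0,0,0,0,0,0],[0,0,0,0,0,0],[0,0,0,0,0,0],[0,0,0.2,0,0,0],[0,0,0.4,0,0,0],[0,0,0.7,0,0,0],[0,0,0.8,0,0,0],[0,0,0.8,0,0,0],[0,0,0.8,0,0,0],[0,0,0.7,0,0,0],[0,0,0.4,0,0,0],[0,0,0.2,0,0,0]]]' 0.2
python3 -m crank '[[[0.3,-0.1,0,0,0,0],[0.7,-0.25,0,0,0,0],[0.8,-0.29,0,0,0,0],[0.8,-0.29,0,0,0,0],[0.8,-0.29,0,0,0,0],[0.8,-0.29,0,0,0,0],[0.8,-0.29,0,0,0,0],[0.8,-0.29,0,0,0,0],[0.8,-0.29,0,0,0,0],[0.8,-0.29,0,0,0,0],[0.8,-0.29,0,0,0,0],[0.6,-0.22,0,0,0,0],[0.3,-0.11,0,0,0,0],[0,0,0,0,0,0],[0,0,0,0,0,0],[0,0,0,0,0,0]]]'
python3 - <<'E'
from h import *
im=snap('wrist','w6.png');o=bot.get_obs();print(o['ee_pos'],o['tcp_rot'],o['wrist_force'])
for p in ([.653,.150],o['ee_pos'][:2]): print(proj('wrist',[*p,.05]))
E
```

```text
time: 30.7
ee_pos: [0.4703, 0.216, 0.0825]
tcp_rot: [180.0, -0.0, 45.0]
wrist_force: [-0.4, 0.4, 0.4]
opening: 0.0681
grasp_force: 0.0
time: 32.03
ee_pos: [0.4703, 0.216, 0.1833]
tcp_rot: [180.0, -0.0, 45.0]
wrist_force: [0.0, -0.1, -1.4]
opening: 0.0274
grasp_force: 39.7
time: 33.37
ee_pos: [0.6514, 0.1503, 0.1817]
tcp_rot: [-180.0, 0.1, 45.0]
wrist_force: [0.1, -0.6, -2.2]
opening: 0.0279
grasp_force: 39.7
[0.65137324 0.15045923 0.18199746] [-1.79996147e+02  3.31350995e-02  4.50181846e+01] [-0.41695756 -0.50322524 -1.9899962 ]
[320.37790434 193.65973992]
[318.69924728 194.55860816]
```

View pics/w6.png

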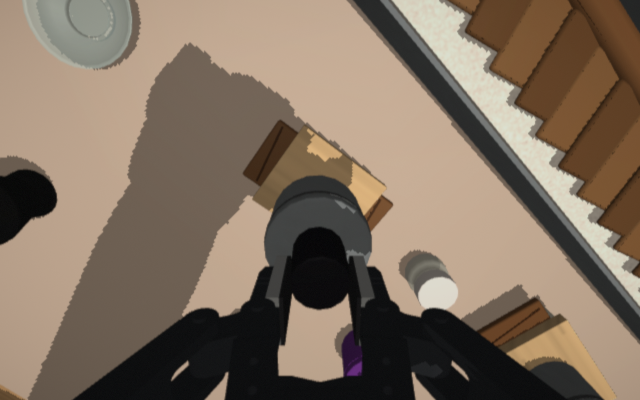

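The small board's corners are at (309,125), (386,185) and about (254,197), so its centre is about (320,191). The aim is at (319,194.5), so I'm correcting by 2 mm and lowering.

```bash
python3 -m crank '[[[0.1,0.04,-0.3,0,0,0],[0,0,-0.5,0,0,0],[0,0,-0.5,0,0,0],[0,0,-0.4,0,0,0],[0,0,-0.3,0,0,0],[0,0,-0.2,0,0,0],[0,0,-0.1,0,0,0],[0,0,0,0,0,0],[0,0,0,0,0,0]]]'
python3 -m crank '[[[0,0,-0.05,0,0,0],[0,0,-0.05,0,0,0],[0,0,-0.05,0,0,0],[0,0,-0.05,0,0,0],[0,0,-0.05,0,0,0],[0,0,0,0,0,0],[0,0,0,0,0,0],[0,0,0,0,0,0]]]'
python3 -c "
from h import *
for i in range(3): bot.camera('top'); o=bot.get_obs(); print(o['wrist_force'],o['ee_pos'])"
```

```text
time: 34.17
ee_pos: [0.654, 0.151, 0.1363]
tcp_rot: [180.0, 0.0, 45.0]
wrist_force: [-0.3, -0.8, -1.7]
opening: 0.0279
grasp_force: 39.8
time: 34.83
ee_pos: [0.654, 0.151, 0.1311]
tcp_rot: [180.0, 0.0, 45.0]
wrist_force: [-0.4, -0.1, -0.6]
opening: 0.0275
grasp_force: 39.8
[-0.18879562 -0.44729558 -1.33605932] [0.65402502 0.15094098 0.13111463]
[-0.42446504 -0.28017371 -1.4868962 ] [0.65401829 0.15094318 0.13108584]
[-0.15740219 -0.11355904 -1.09470996] [0.65402978 0.15095669 0.13110518]
```

```bash
python3 -m crank '[[[0,0,-0.04,0,0,0],[0,0,-0.05,0,0,0],[0,0,0,0,0,0],[0,0,0,0,0,0],[0,0,0,0,0,0]]]'
python3 -m crank '[[[0,0,0,0,0,0],[0,0,0,0,0,0],[0,0,0,0,0,0],[0,0,0,0,0,0],[0,0,0,0,0,0],[0,0,0.2,0,0,0],[0,0,0.4,0,0,0],[0,0,0.6,0,0,0],[0,0,0.8,0,0,0],[0,0,0.7,0,0,0],[0,0,0.3,0,0,0],[0,0,0,0,0,0]]]' 0.8
python3 - <<'E'
from h import *
a=snap('wrist','w7.png');t=snap('top','t7.png')
c=np.hstack([cv2.resize(a[:,140:500],(540,600)),cv2.resize(t[110:300,220:460],(260,206)).repeat(1,0) if 0 else np.zeros((600,0,3),np.uint8)])
cv2.imwrite('pics/f.png',np.hstack([a[60:360,160:460],cv2.resize(t[100:300,220:470],(500,400))[:300]])[:,:,::-1])
print(bot.get_obs()['ee_pos'],proj('wrist',[.654,.151,.139]),proj('wrist',[.654,.151,.047]))
E
```

```text
time: 35.4
ee_pos: [0.654, 0.151, 0.1292]
tcp_rot: [180.0, 0.0, 45.0]
wrist_force: [-0.5, 0.1, 0.6]
opening: 0.0276
grasp_force: 40.0
time: 36.4
ee_pos: [0.6547, 0.1511, 0.1915]
tcp_rot: [179.9, -0.1, 45.0]
wrist_force: [0.2, 0.0, 0.6]
opening: 0.0681
grasp_force: 0.0
[0.65403628 0.15097427 0.18895682] [318.25178117 231.16252239] [318.64082423 191.4644908 ]
```

View pics/f.png

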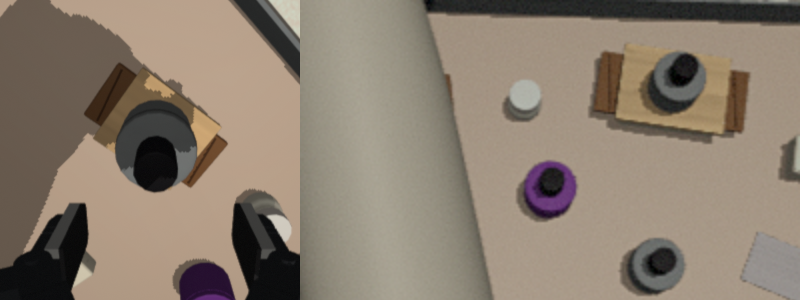

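Both weights stand upright and centred: the light one's base is near crop (156,130) against a board centre of about (154,131), and the heavy one sits mid-board. The third weight stands where it was, and the gripper is clear.

```bash
python3 -m crank '[[[0,0,0.5,0,0,0],[0,0,0.5,0,0,0],[0,0,0,0,0,0],[0,0,0,0,0,0]]]'; python3 -c "
from workcell import bot
print(bot.job_done())"
```

```text
time: 36.83
ee_pos: [0.6541, 0.151, 0.2093]
tcp_rot: [180.0, 0.0, 45.0]
wrist_force: [0.5, 0.4, 0.1]
opening: 0.0683
grasp_force: 0.0
the job is handed in; nothing more can be done
None
```

I handed the job in at 36.8 s: the heaviest weight (about 0.77 kg) stands upright in the middle of the larger board and the lightest (about 0.22 kg) in the middle of the smaller one, with the third (about 0.5 kg) set back where I found it.

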